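# Hang up the full pail of the three

### The arm

A 6-joint arm with a two-finger parallel gripper is mounted at the origin on the work surface. World frame = base frame: x ahead of the robot, y to its left, z up, the work surface at z = 0. Lengths are in mm, angles in rad, forces in N, time in s.
With the tool pointing down it reaches from about 400 to 925 mm from the base axis. Payload 12.5 kg.
Tool frame: the origin (TCP) lies midway between the tips of the shut fingers; the grasp point (between the pads) lies 19 mm behind it; z points along the fingers, y is the line along which they close (so a half turn about z gives the same grasp; the last joint's range is limited). The gripper opens to 95 mm and grips with 3 to 60 N. Pads are 20 mm wide; open, the fingers measure 119 mm over their backs; the gripper's body (75 mm by 180 mm) begins 59 mm behind the grasp point.
Start: joints at [-1.361, 0.491, 1.559, -0, 1.092, -0.106], TCP at [194.134, -594.103, 214.661] pointing down, gripper open.
Joint ranges: [-3.1, 3.1], [-0.84, 2.19], [0.05, 2.79], [-1.13, 4.28], [0.06, 2.93], [-2.69, 2.69]. Speed limits (rad/s): [2.22, 2.22, 2.79, 3.14, 3.14, 3.14].

### API

Orientations are given as [roll, pitch, yaw] about the fixed x, y, z axes, in that order (R = Rz(yaw) Ry(pitch) Rx(roll)).
In Python, from cell import env gives the robot as it stands.
- The arm moves only by the tool carry_out, never from a script. Its argument "series" is a list of rows, each a list of 4 numbers: the shift along the world's x, y, z normalised to -1 to 1, where 1 is 5 cm, then the turn about the world's z normalised to -1 to 1, where 1 is 6 degrees. In form: [[x, y, z, turn], ...]. A call has exactly 5 rows; each row shifts and turns the commanded pose from where the row before left it; what a row does not reach is not made up. A row lasts 1/10 s, in which the tool goes at most 50 mm and 8.59 degrees, less where a joint would pass 70% of its speed; a pose out of reach is approached as far as the arm can. A call with a number of a shift or a turn outside -1 to 1 is refused whole. A call with a gripper value outside its range is refused whole. "fingers" is the closure, from -1 (fully open) to 1 (shut), set as the call begins (left out, the last holds). The fingers move at their own pace and stop on an object; the grip force is fixed at half the most. Time passes only in rows, so rows that do not move let the fingers close, or fill a call up. It gives the time, the measured TCP pose, the force, the opening and the grip force at its end, in the units of the state.
- env.state(): the state, without advancing time (a new reading comes with each control period).
- env.read_camera(name): name is "scene" or "top"; returns the picture (480x640x3 uint8, red, green, blue); there is no depth.
- env.calibration(name): a dict with "K" (3x3 intrinsics, pixels), "dist" ([k1, k2, p1, p2, k3] as OpenCV has them; the pictures are not rectified), "pose" (4x4, takes a point from camera to world coordinates). Camera axes: x right, y down, z forward; pixel columns grow to the right and rows downward; lengths in mm; the calibration is good to about 2 mm. A picture is of the moment at which its call begins. calibration takes no time and is no camera call.
- env.job_done(): hands the job in; it is judged then, once.
Trained networks look in the newest picture that a camera, given by its name, has taken for a name from the list of things; names that differ only in an ending like _2 or _b are one class to them, and where a whole thing is asked for, a point or a joint stands for the part that bears it (a point fixed in the world has none). Each returns a list of dicts, best first, with "conf" (0 to 1); they miss things now and then, are a little off and sometimes report something else, mostly with a low value. They report only what shows in the picture. A call takes as long as a camera call. They do not tell look-alikes from the thing itself.
- env.look_for(camera, label): "position" ([row, column] as shares, 0 to 1, of the picture: columns of its width, rows of its height, amid what is visible of it).
The state is a dict: "t": time; "joints": joint angles; "qvel": joint speeds; "tau": joint torques, N m; "eef_pos": TCP position; "tcp_rot": TCP orientation; "ft_force": force on the tool from outside, world axes, zero at the start; "moment": the same for the moment, N m; "opening": opening from 0.0 (shut) to 1.0 (fully open); "grip_force": force on a finger pad.
Only numpy, scipy, OpenCV 4.12 (cv2) and the standard library are available. Lean on these libraries where they do the work, as an engineer would, in place of code of your own. Each camera call takes 0.05 s, during which the arm holds its last target. There are 200 camera calls.

### The job

Three identical closed pails of plant clips stand on the greenhouse bench; one is full and the other two are nearly empty, which only lifting them will tell. Find the full pail and hang it by its handle across both prongs of the double hook, leaving the two light pails standing upright on the bench where they stood. Do not tip any pail over, and leave the other things on the bench alone.

Things in the scene. Friction and masses are not known exactly. Their poses are not given: they have to be found in the camera images.
- pail_a: one of three identical closed black pails, 118 mm across at the foot, 136 mm at the grey lid, lid top 90 mm up, with a rigid strap handle arching over the lid in the pail's y-z plane. Origin: centre of the underside, z up; a half turn looks the same. One pail weighs 0.55 to 0.75 kg (full), the other two 0.23 to 0.34 kg; which is which changes and cannot be seen; lids do not open
- pail_b: one of three identical closed black pails, 118 mm across at the foot, 136 mm at the grey lid, lid top 90 mm up, with a rigid strap handle arching over the lid in the pail's y-z plane. Origin: centre of the underside, z up; a half turn looks the same. One pail weighs 0.55 to 0.75 kg (full), the other two 0.23 to 0.34 kg; which is which changes and cannot be seen; lids do not open
- pail_c: one of three identical closed black pails, 118 mm across at the foot, 136 mm at the grey lid, lid top 90 mm up, with a rigid strap handle arching over the lid in the pail's y-z plane. Origin: centre of the underside, z up; a half turn looks the same. One pail weighs 0.55 to 0.75 kg (full), the other two 0.23 to 0.34 kg; which is which changes and cannot be seen; lids do not open
- pail_a_grip (a point): centre of that pail's straight handle bar, 155 mm above its foot: the bar runs along the pail's y, 131 mm long, 12 mm wide (x), 10 mm high; the handle's legs leave 59 mm clear to each side of the middle. Axes as the pail
- pail_b_grip (a point): centre of that pail's straight handle bar, 155 mm above its foot: the bar runs along the pail's y, 131 mm long, 12 mm wide (x), 10 mm high; the handle's legs leave 59 mm clear to each side of the middle. Axes as the pail
- pail_c_grip (a point): centre of that pail's straight handle bar, 155 mm above its foot: the bar runs along the pail's y, 131 mm long, 12 mm wide (x), 10 mm high; the handle's legs leave 59 mm clear to each side of the middle. Axes as the pail
- hook_stand: fixed metal stand with a double hook: base plate 160 x 140 x 8 mm, 25 mm square post (origin: centre of its foot), and at its top two parallel round prongs, 10 mm thick, at y = +-38 mm (66 mm clear between), pointing along the stand's -x. They run level, tops 200 mm up, from the post to x = -155 mm and end in tips turned up to 219 mm; nothing on it is higher
- hook_seat (a point): point midway between the prongs, level with their tops (200 mm up), 115 mm in front of the post: here belongs the underside of the middle of the hung bar, which lies across both prongs along y, 85 to 145 mm in front of the post; the hung pail's foot is 50 mm up. Axes as the stand
- small_pot: bystander: empty terracotta pot, 72 mm across, 70 mm high; origin under its centre
- black_pot: bystander: empty black pot, 110 mm across, 100 mm high; origin under its centre
- bottle: bystander: white bottle, 64 mm across, 160 mm high; origin under its centre
- square_pot: bystander: empty square black pot, 75 x 75 x 70 mm; origin under its centre
- trowel: bystander: hand trowel lying flat, about 300 mm long along its x, 60 mm wide, 26 mm high, handle to -x; origin on the table near its middle
- brush: bystander: hand brush lying flat, along its x; origin under it on the table
Things that resemble listed ones, but are neither listed nor needed, are in the scene too. What is shaped like the pail_c but brown is not meant. What is shaped like the pail_a but purple is not meant.

How it is judged (in metres and radians):
At the end, for the whole second after the job is handed in: The full pail hangs at rest with its weight (over 4.3 N) on the hook, its bar across the prongs within 50 mm of the seat, foot 35 to 70 mm up, leaning under 0.2 rad; the two light pails stand at rest on the table, upright within 0.1 rad, within 50 mm of their starts (((contact force between pail_a and hook_stand above 4.3 N and height (world z) of pail_a between 0.035 and 0.07 m and horizontal distance between pail_a_grip and hook_seat below 0.05 m and z of pail_a_grip in the frame of hook_seat above -0.004 m and angle between pail_a's own z axis and vertical below 0.2 rad and linear speed of each of pail_a, pail_b, pail_c below 0.03 m/s and distance of each of pail_b, pail_c from where it was at the start of the episode below 0.05 m and angle between each of pail_b, pail_c's own z axis and vertical below 0.1 rad and height (world z) of each of pail_b, pail_c below 0.01 m) or (contact force between pail_b and hook_stand above 4.3 N and height (world z) of pail_b between 0.035 and 0.07 m and horizontal distance between pail_b_grip and hook_seat below 0.05 m and z of pail_b_grip in the frame of hook_seat above -0.004 m and angle between pail_b's own z axis and vertical below 0.2 rad and linear speed of each of pail_b, pail_a, pail_c below 0.03 m/s and distance of each of pail_a, pail_c from where it was at the start of the episode below 0.05 m and angle between each of pail_a, pail_c's own z axis and vertical below 0.1 rad and height (world z) of each of pail_a, pail_c below 0.01 m) or (contact force between pail_c and hook_stand above 4.3 N and height (world z) of pail_c between 0.035 and 0.07 m and horizontal distance between pail_c_grip and hook_seat below 0.05 m and z of pail_c_grip in the frame of hook_seat above -0.004 m and angle between pail_c's own z axis and vertical below 0.2 rad and linear speed of each of pail_c, pail_a, pail_b below 0.03 m/s and distance of each of pail_a, pail_b from where it was at the start of the episode below 0.05 m and angle between each of pail_a, pail_b's own z axis and vertical below 0.1 rad and height (world z) of each of pail_a, pail_b below 0.01 m))); the robot touches nothing.
It fails at once if a pail is tipped over (leans more than 40 degrees) (angle between any of pail_a, pail_b, pail_c's own z axis and vertical above 0.7 rad).
It fails at once if a bystander is moved more than 30 mm (distance of any of small_pot, black_pot, bottle, square_pot, trowel, brush from where it was at the start of the episode above 0.03 m).
It also fails if it takes over 72 s, if anything falls off the work surface, if the arm or the gripper's body presses on something with over 40 N, if the wrist force passes 120 N, or if a joint passes its speed limit or range.

## Working session

There is one attempt and no reset: what is moved stays moved. The work goes in short steps, Python scripts to look and compute and a tool call to move; the robot and the scene stay as the last step left them, time stands still between calls to the robot, and variables do not carry over. Pictures are saved under pics/ and viewed, at most 10 in all, crops included, and the job is handed in when it is done.

Besides the shell and the picture viewer there is one more tool, called after ">>>" as name([rows], argument=value, ...), one row to a line, values as JSON. carry_out: Moves the arm, as the interface text tells. Its arguments: {"type":"object","properties":{"series":{"type":"array","items":{"type":"array","items":{"type":"number","minimum":-1,"maximum":1}}},"fingers":{"type":"number"}},"required":["series"]}

```bash
mkdir -p pics; cat > h.py <<'E'
import numpy as np, cv2
from cell import env
def snap(c,n=None):
    im=env.read_camera(c)
    if n: cv2.imwrite('pics/'+n,im[:,:,::-1])
    return im
def ray(c,px,z):
    k=env.calibration(c);P=np.array(k['pose'])
    u=cv2.undistortPoints(np.array([[px]],float),np.array(k['K'],float),np.array(k['dist'],float))[0,0]
    d=P[:3,:3]@np.array([u[0],u[1],1]);o=P[:3,3]
    return (o+d*(z-o[2])/d[2])
def proj(c,pts):
    k=env.calibration(c);P=np.linalg.inv(np.array(k['pose']))
    p,_=cv2.projectPoints(np.array(pts,float).reshape(-1,3),cv2.Rodrigues(P[:3,:3])[0],P[:3,3],np.array(k['K'],float),np.array(k['dist'],float))
    return p[:,0]
E
python3 - <<'E'
from h import *
for c in('scene','top'):
    snap(c,c+'0.png'); print(c,np.round(env.calibration(c)['pose'],2).tolist())
    for l in['pail_a','pail_a_grip','hook_stand','hook_seat','small_pot','black_pot','bottle','square_pot','trowel','brush']:
        for d in env.look_for(c,l):
            r,q=d['position'];px=(q*640,r*480);print(l,round(d['conf'],2),np.round(px),np.round(ray(c,px,{'pail_a_grip':155,'pail_a':60}.get(l,30))[:2]))
print(env.state())
E
```

```text
scene [[0.32, 0.61, -0.72, 1405.16], [0.95, -0.21, 0.24, -350.06], [-0.0, -0.76, -0.65, 936.94], [0.0, 0.0, 0.0, 1.0]]
pail_a 0.94 [215. 272.] [ 487. -318.]
pail_a 0.94 [483. 222.] [535. 402.]
pail_a 0.81 [294. 235.] [418. -98.]
pail_a 0.74 [299. 308.] [ 662. -158.]
pail_a 0.64 [146. 241.] [ 315. -472.]
pail_a_grip 0.83 [217. 271.] [ 585. -317.]
pail_a_grip 0.8 [146. 240.] [ 428. -458.]
hook_stand 0.64 [445. 277.] [660. 219.]
hook_seat 0.88 [448. 277.] [662. 225.]
small_pot 0.63 [364. 282.] [610.  22.]
black_pot 0.92 [156. 335.] [ 610. -476.]
bottle 0.55 [232. 346.] [ 695. -322.]
square_pot 0.75 [214. 271.] [ 449. -319.]
square_pot 0.62 [299. 306.] [ 633. -150.]
trowel 0.88 [410. 193.] [313. 293.]
brush 0.78 [212. 221.] [ 250. -289.]
top [[0.01, -0.99, 0.13, 366.61], [-1.0, -0.01, -0.0, -26.96], [0.0, -0.13, -0.99, 1469.76], [0.0, 0.0, 0.0, 1.0]]
pail_a 0.89 [428. 269.] [ 485. -327.]
pail_a 0.73 [370. 200.] [ 672. -170.]
pail_a 0.7 [164. 242.] [551. 396.]
pail_a 0.62 [481. 327.] [ 328. -471.]
pail_a 0.61 [347. 288.] [ 432. -107.]
pail_a_grip 0.77 [428. 268.] [ 480. -308.]
pail_a_grip
[... 481 characters left out ...]
4. -325.]
{'t': 1.1, 'joints': array([-1.36061949e+00,  4.90912362e-01,  1.55891005e+00, -7.60913264e-06,
        1.09169162e+00, -1.05626973e-01]), 'qvel': array([-7.09949137e-05,  5.55385561e-04, -2.32458658e-04,  1.43438603e-03,
       -9.85465940e-05, -4.48648443e-04]), 'tau': array([-2.35622545e-03, -6.12495160e+01, -2.58427978e+01,  6.92015444e-02,
        4.45672532e-02, -3.98231600e-05]), 'eef_pos': array([ 194.11980358, -594.10514001,  214.64979458]), 'tcp_rot': array([3.14151518e+00, 1.50047104e-05, 3.15807314e-01]), 'ft_force': array([-0.58907541, -0.14053984, -0.59362747]), 'moment': array([ 0.06582609, -0.02665166, -0.04325114]), 'grip_force': 0.0, 'opening': 0.9966476601832515}
```

View pics/scene0.png

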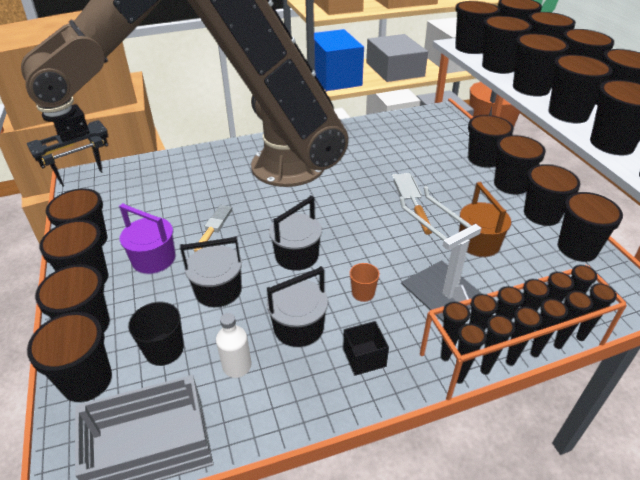

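View pics/top0.png

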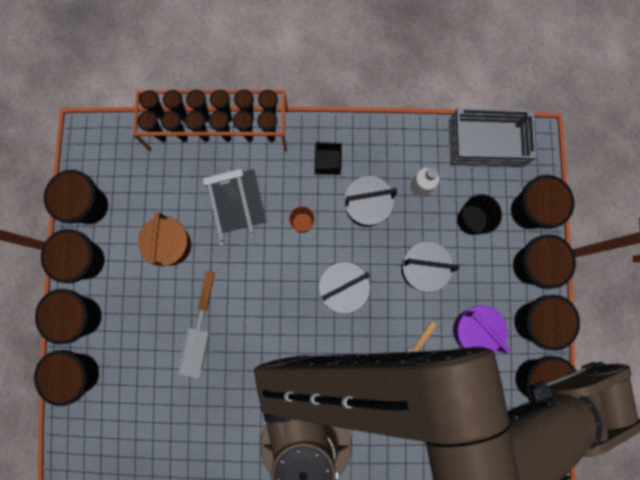

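The wanted class is black pails with grey lids, seen in the top view at (369,201), (428,267) and (345,288). Two look-alikes are rejected by colour: purple (482,331) and brown (163,241). The hook's crossbar is at about (223,178), with prong tips near (216,232) and (250,236).

```bash
python3 - <<'E'
from h import *
im=snap('top')
hsv=cv2.cvtColor(im,cv2.COLOR_RGB2HSV)
for (u,v) in[(369,201),(428,267),(345,288)]:
    m=np.zeros(im.shape[:2],np.uint8);cv2.circle(m,(u,v),34,255,-1)
    lid=((hsv[...,2]>140)&(hsv[...,1]<22)&(m>0)).astype(np.uint8)
    lid=cv2.morphologyEx(lid,cv2.MORPH_OPEN,np.ones((3,3)))
    ys,xs=np.nonzero(lid);h=cv2.convexHull(np.c_[xs,ys].astype(np.int32))
    e=cv2.fitEllipse(h);c=ray('top',e[0],90)
    hm=np.zeros_like(m);cv2.fillConvexPoly(hm,h,1)
    ys,xs=np.nonzero((hm>0)&(hsv[...,2]<80))
    w=[ray('top',(a,b),160)[:2] for a,b in zip(xs,ys)]
    vx=cv2.fitLine(np.array(w,np.float32),cv2.DIST_HUBER,0,.01,.01).ravel()
    nrm=np.array([-vx[1],vx[0]]);off=(c[:2]-vx[2:])@nrm
    print(np.round(e[0],1),np.round(e[1],1),'centre',np.round(c[:2]),'bar ang deg',np.degrees(np.arctan2(vx[1],vx[0])).round(1),'centre-to-bar-line',off.round(1))
a=cv2.resize(im[160:320,305:465],(480,480),interpolation=3);b=cv2.resize(im[150:250,190:290],(480,480),interpolation=3)
b=b[:,:320] if 0 else cv2.resize(b,(480,480))
cv2.imwrite('pics/crop1.png',cv2.resize(np.hstack([a,b]),(800,400))[:,:,::-1])
E
```

```text
[368.8 199.8] [47.1 48.3] centre [ 668. -164.] bar ang deg -78.9 centre-to-bar-line 1.1
[427.4 266. ] [47.3 49.4] centre [ 490. -320.] bar ang deg 84.2 centre-to-bar-line -0.8
[343.9 287.2] [49.7 50.6] centre [432. -98.] bar ang deg -61.8 centre-to-bar-line 0.1
```

View pics/crop1.png

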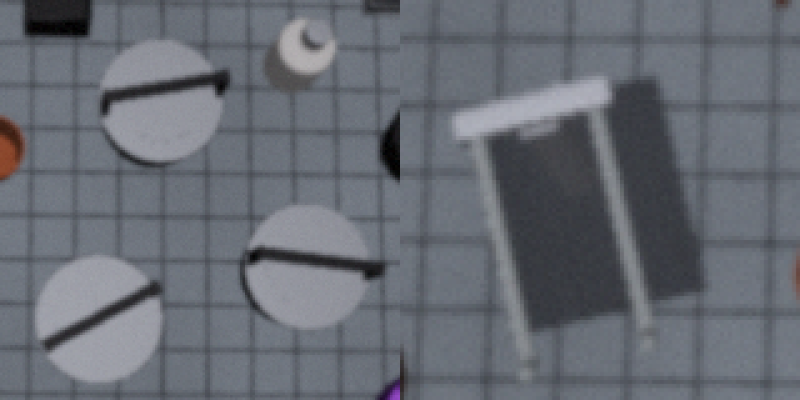

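The crop confirms three grey-lidded black pails with clear bars. On the hook, the prong roots are at full-image (210,184.5) and (239.5,177.5), and the tips at (221.5,242.5) and (251.8,235).

```bash
python3 - <<'E'
from h import *
R=[ray('top',p,198)[:2] for p in[(210,184.5),(239.5,177.5)]]
T=[ray('top',p,215)[:2] for p in[(221.5,241.5),(251.8,234)]]
print('tips',T,'roots',R)
mt=sum(T)/2;mr=sum(R)/2
d=mr-mt;L=np.linalg.norm(d);d/=L
tt=T[0]-T[1];n=np.array([-d[1],d[0]])
print('len',L,'yaw prong',np.degrees(np.arctan2(d[1],d[0])),'yaw tips',np.degrees(np.arctan2(tt[1],tt[0]))-90,np.linalg.norm(tt))
post=mt+d*155;seat=mt+d*40
print('post',post,'seat',seat)
# check scene cam
for y in(-38,38):
    print(np.round(proj('scene',[np.r_[post+n*y-d*12,200],np.r_[post+n*y-d*155,215]])))
print(np.round(proj('scene',[np.r_[post-d*62.5*0,8]])))
im=snap('scene');cr=im[150:350,340:540].copy()
cr=cv2.resize(cr,(600,600),interpolation=3)
S=lambda p:tuple(int(x) for x in (np.array(p)-[340,150])*3)
for y in(-38,38):
    a,b=proj('scene',[np.r_[post+n*y-d*12,200],np.r_[post+n*y-d*155,215]]);cv2.line(cr,S(a),S(b),(255,0,0),1)
c=[proj('scene',[np.r_[post+n*y+d*x,z]])[0] for x,y,z in((0,0,200),(0,0,8))];cv2.line(cr,S(c[0]),S(c[1]),(0,255,0),1)
cv2.imwrite('pics/hk.png',cr[:,:,::-1])
E
```

```text
tips [array([533.55405623, 206.17105642]), array([552.71472004, 132.7765587 ])] roots [array([679.45682757, 243.77657674]), array([697.89341098, 170.06117161])]
len 150.2805291259548 yaw prong 14.42827148530308 yaw tips 14.631305903363227 75.85435605753904
post [693.24573961 208.09481428] seat [581.87280142 179.44051897]
[[443. 237.]
 [402. 199.]]
[[468. 225.]
 [426. 189.]]
[[446. 293.]]
```

View pics/hk.png

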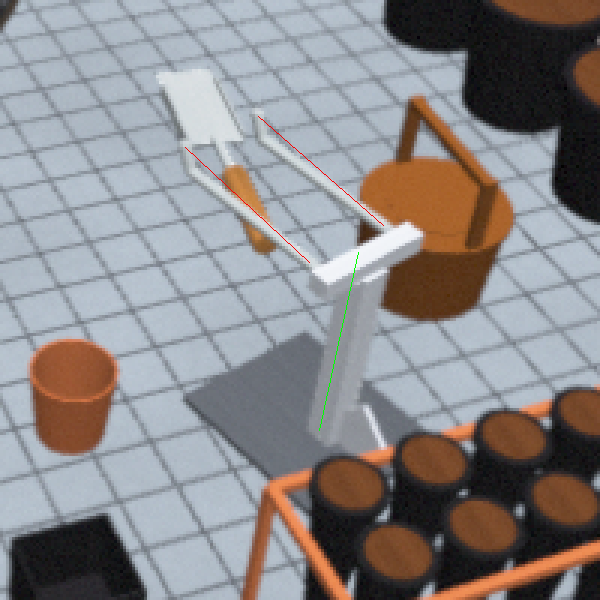

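>>> carry_out([
  [0.6, 0.55, 0, 1],
  [0.6, 0.55, 0, 1],
  [0.6, 0.55, 0, 1],
  [0.6, 0.55, 0, 1],
  [0.6, 0.55, 0, 1],
], fingers=-1)

```text
t: 1.7
eef_pos: [345.1, -455.5, 214.8]
tcp_rot: [3.141, 0.0, 0.843]
ft_force: [0.8, -0.8, 0.1]
opening: 0.997
grip_force: 0.0
```

>>> carry_out([
  [0.58, 0.55, 0, 1],
  [0.58, 0.55, 0, 1],
  [0.58, 0.55, 0, 1],
  [0.58, 0.55, 0, 1],
  [0.58, 0.55, 0, 1],
])

```text
t: 2.2
eef_pos: [490.2, -317.8, 214.8]
tcp_rot: [3.141, 0.0, 1.367]
ft_force: [0.5, 0.4, -1.1]
opening: 0.999
grip_force: 0.0
```

>>> carry_out([
  [0, 0, 0, 1],
  [0, 0, 0, 0],
  [0, 0, 0, 0],
  [0, 0, 0, 0],
  [0, 0, 0, 0],
])

```text
t: 2.7
eef_pos: [488.7, -319.7, 214.7]
tcp_rot: [3.141, 0.0, 1.465]
ft_force: [-0.7, 0.7, -0.2]
opening: 1.003
grip_force: 0.0
```

>>> carry_out([
  [0, 0, -0.4, 0],
  [0, 0, -0.4, 0],
  [0, 0, -0.4, 0],
  [0, 0, -0.36, 0],
  [0, 0, 0, 0],
])

```text
t: 3.2
eef_pos: [488.1, -318.9, 134.7]
tcp_rot: [-3.139, -0.002, 1.466]
ft_force: [0.4, 0.6, -0.2]
opening: 0.996
grip_force: 0.0
```

>>> carry_out([
  [0, 0, 0, 0],
  [0, 0, 0, 0],
  [0, 0, 0, 0],
  [0, 0, 0, 0],
  [0, 0, 0, 0],
], fingers=1)

```text
t: 3.7
eef_pos: [489.2, -319.2, 137.1]
tcp_rot: [3.141, 0.0, 1.468]
ft_force: [0.4, 0.4, -0.4]
opening: 0.638
grip_force: 0.0
```

>>> carry_out([
  [0, 0, 0, 0],
  [0, 0, 0, 0],
  [0, 0, 0, 0],
  [0, 0, 0, 0],
  [0, 0, 0, 0],
])

```text
t: 4.2
eef_pos: [489.1, -319.1, 136.6]
tcp_rot: [3.142, -0.0, 1.468]
ft_force: [0.7, 0.7, 0.1]
opening: 0.214
grip_force: 0.0
```

>>> carry_out([
  [0, 0, 0, 0],
  [0, 0, 0, 0],
  [0, 0, 0, 0],
  [0, 0, 0, 0],
  [0, 0, 0, 0],
])

```text
t: 4.7
eef_pos: [489.1, -319.1, 136.6]
tcp_rot: [-3.142, -0.0, 1.468]
ft_force: [-1.1, 0.3, -1.4]
opening: 0.12
grip_force: 30.0
```

>>> carry_out([
  [0, 0, 0.2, 0],
  [0, 0, 0.2, 0],
  [0, 0, 0, 0],
  [0, 0, 0, 0],
  [0, 0, 0, 0],
])

```text
t: 5.2
eef_pos: [489.0, -319.0, 156.6]
tcp_rot: [-3.142, -0.0, 1.468]
ft_force: [-0.1, -0.5, -1.6]
opening: 0.124
grip_force: 30.0
```

>>> carry_out([
  [0, 0, 0, 0],
  [0, 0, 0, 0],
  [0, 0, 0, 0],
  [0, 0, 0, 0],
  [0, 0, 0, 0],
])

```text
t: 5.7
eef_pos: [489.1, -319.1, 156.6]
tcp_rot: [3.142, -0.0, 1.468]
ft_force: [0.3, -1.0, -3.3]
opening: 0.124
grip_force: 30.0
```

```bash
python3 - <<'E'
from h import *
f=[]
for i in range(8): snap('top'); f.append(env.state()['ft_force'][2])
print(np.mean(f),np.std(f),env.state()['tau'])
snap('scene','lift1.png')
E
```

```text
-2.8156603208694224 0.5889508014357168 [ 4.22182820e-04 -5.98898041e+01 -2.32932526e+01  3.52537190e-02
  7.52097275e-02  3.03786910e-04]
```

View pics/lift1.png

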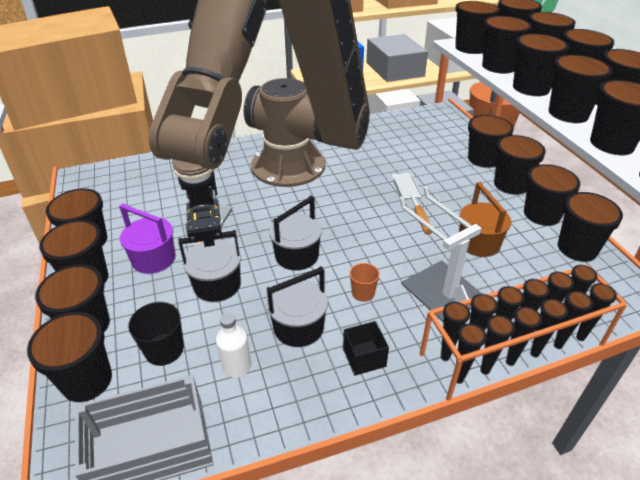

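The pail is off the table and weighs about 2.8 N, so it is a light one (lid now at pixel (213,262), upright). I'll put it back.

>>> carry_out([
  [0, 0, -0.1, 0],
  [0, 0, -0.1, 0],
  [0, 0, -0.1, 0],
  [0, 0, -0.1, 0],
  [0, 0, 0, 0],
])

```text
t: 6.65
eef_pos: [489.0, -319.1, 136.3]
tcp_rot: [-3.141, -0.0, 1.468]
ft_force: [-0.8, 0.8, -2.8]
opening: 0.124
grip_force: 30.0
```

>>> carry_out([
  [0, 0, 0, 0],
  [0, 0, 0, 0],
  [0, 0, 0, 0],
  [0, 0, 0, 0],
  [0, 0, 0, 0],
], fingers=-1)

```text
t: 7.15
eef_pos: [489.2, -319.1, 136.7]
tcp_rot: [3.141, 0.0, 1.468]
ft_force: [-0.7, -0.2, -0.7]
opening: 0.488
grip_force: 0.0
```

>>> carry_out([
  [0, 0, 0, 0],
  [0, 0, 0, 0],
  [0, 0, 0, 0],
  [0, 0, 0, 0],
  [0, 0, 0, 0],
])

```text
t: 7.65
eef_pos: [489.1, -319.1, 136.7]
tcp_rot: [3.141, -0.0, 1.468]
ft_force: [0.4, 0.2, 0.1]
opening: 0.908
grip_force: 0.0
```

>>> carry_out([
  [0, 0, 0.3, 0],
  [0, 0, 0.4, 0],
  [0, 0, 0.5, 0],
  [0, 0, 0.5, 0],
  [0, 0, 0, 0],
])

```text
t: 8.15
eef_pos: [490.1, -319.8, 224.8]
tcp_rot: [3.137, 0.003, 1.468]
ft_force: [0.2, -0.0, 0.4]
opening: 1.003
grip_force: 0.0
```

>>> carry_out([
  [-0.23, 0.88, 0, 1],
  [-0.23, 0.88, 0, 1],
  [-0.23, 0.88, 0, 1],
  [-0.23, 0.88, 0, 1],
  [-0.22, 0.9, 0, 1],
])

```text
t: 8.65
eef_pos: [431.1, -96.6, 221.1]
tcp_rot: [-3.141, -0.0, 1.995]
ft_force: [0.7, 0.9, 0.6]
opening: 0.999
grip_force: 0.0
```

>>> carry_out([
  [0, 0, 0, 0.7],
  [0, 0, 0, 0],
  [0, 0, 0, 0],
  [0, 0, 0, 0],
  [0, 0, 0, 0],
])

```text
t: 9.15
eef_pos: [432.2, -98.8, 221.4]
tcp_rot: [-3.141, -0.0, 2.062]
ft_force: [-0.0, -0.5, -0.1]
opening: 1.001
grip_force: 0.0
```

>>> carry_out([
  [0, 0, -0.4, 0],
  [0, 0, -0.5, 0],
  [0, 0, -0.5, 0],
  [0, 0, -0.3, 0],
  [0, 0, 0, 0],
])

```text
t: 9.65
eef_pos: [431.4, -98.3, 135.0]
tcp_rot: [-3.139, -0.003, 2.063]
ft_force: [0.7, -0.3, 1.0]
opening: 1.001
grip_force: 0.0
```

>>> carry_out([
  [0, 0, 0, 0],
  [0, 0, 0, 0],
  [0, 0, 0, 0],
  [0, 0, 0, 0],
  [0, 0, 0, 0],
], fingers=1)

```text
t: 10.15
eef_pos: [432.2, -98.1, 137.0]
tcp_rot: [3.141, 0.001, 2.065]
ft_force: [0.7, 0.5, -0.4]
opening: 0.637
grip_force: 0.0
```

>>> carry_out([
  [0, 0, 0, 0],
  [0, 0, 0, 0],
  [0, 0, 0, 0],
  [0, 0, 0, 0],
  [0, 0, 0, 0],
])

```text
t: 10.65
eef_pos: [432.1, -98.1, 136.7]
tcp_rot: [3.142, -0.0, 2.065]
ft_force: [-0.4, 0.3, 0.5]
opening: 0.212
grip_force: 0.0
```

>>> carry_out([
  [0, 0, 0, 0],
  [0, 0, 0, 0],
  [0, 0, 0, 0],
  [0, 0, 0, 0],
  [0, 0, 0, 0],
])

```text
t: 11.15
eef_pos: [432.1, -98.1, 136.6]
tcp_rot: [-3.142, -0.0, 2.065]
ft_force: [0.2, 0.7, -3.4]
opening: 0.123
grip_force: 30.0
```

>>> carry_out([
  [0, 0, 0.2, 0],
  [0, 0, 0.2, 0],
  [0, 0, 0, 0],
  [0, 0, 0, 0],
  [0, 0, 0, 0],
])

```text
t: 11.65
eef_pos: [432.0, -98.1, 156.7]
tcp_rot: [3.141, 0.0, 2.065]
ft_force: [-0.5, 0.8, -3.0]
opening: 0.123
grip_force: 30.0
```

```bash
python3 - <<'E'
from h import *
f=[]
for i in range(10): snap('top'); f.append(env.state()['ft_force'][2])
print(np.mean(f),np.std(f))
E
```

```text
-2.8694114154258745 0.31475681515957865
```

This one is light too (2.9 N), so the pail at (668,-164) must be the full one. I'll set this down and go there.

>>> carry_out([
  [0, 0, -0.1, 0],
  [0, 0, -0.1, 0],
  [0, 0, -0.1, 0],
  [0, 0, -0.1, 0],
  [0, 0, 0, 0],
])

```text
t: 12.65
eef_pos: [432.0, -98.2, 136.2]
tcp_rot: [-3.141, -0.0, 2.065]
ft_force: [0.7, 1.1, -3.8]
opening: 0.124
grip_force: 30.0
```

>>> carry_out([
  [0, 0, 0, 0],
  [0, 0, 0, 0],
  [0, 0, 0, 0],
  [0, 0, 0, 0],
  [0, 0, 0, 0],
], fingers=-1)

```text
t: 13.15
eef_pos: [432.2, -98.1, 136.7]
tcp_rot: [3.141, 0.0, 2.065]
ft_force: [0.2, 1.0, 0.4]
opening: 0.488
grip_force: 0.0
```

>>> carry_out([
  [0, 0, 0, 0],
  [0, 0, 0, 0],
  [0, 0, 0, 0],
  [0, 0, 0, 0],
  [0, 0, 0, 0],
])

```text
t: 13.65
eef_pos: [432.1, -98.1, 136.6]
tcp_rot: [3.142, 0.0, 2.065]
ft_force: [0.2, 0.2, 0.0]
opening: 0.906
grip_force: 0.0
```

>>> carry_out([
  [0, 0, 0.3, 0],
  [0, 0, 0.4, 0],
  [0, 0, 0.5, 0],
  [0, 0, 0.5, 0],
  [0, 0, 0, 0],
])

```text
t: 14.15
eef_pos: [433.1, -98.5, 224.2]
tcp_rot: [3.138, 0.004, 2.065]
ft_force: [0.1, -0.9, 0.3]
opening: 1.003
grip_force: 0.0
```

>>> carry_out([
  [0.95, -0.26, 0, -0.58],
  [0.95, -0.26, 0, -0.58],
  [0.95, -0.26, 0, -0.58],
  [0.95, -0.26, 0, -0.58],
  [0.92, -0.28, 0, -0.55],
])

```text
t: 14.65
eef_pos: [669.8, -164.4, 220.4]
tcp_rot: [-3.141, -0.001, 1.762]
ft_force: [0.8, 0.4, -0.5]
opening: 1.001
grip_force: 0.0
```

>>> carry_out([
  [0, 0, 0, 0],
  [0, 0, 0, 0],
  [0, 0, 0, 0],
  [0, 0, 0, 0],
  [0, 0, 0, 0],
])

```text
t: 15.15
eef_pos: [667.6, -163.9, 222.3]
tcp_rot: [3.141, 0.0, 1.764]
ft_force: [0.4, 0.4, 0.5]
opening: 1.0
grip_force: 0.0
```

>>> carry_out([
  [0, 0, -0.4, 0],
  [0, 0, -0.5, 0],
  [0, 0, -0.5, 0],
  [0, 0, -0.3, 0],
  [0, 0, 0, 0],
])

```text
t: 15.65
eef_pos: [667.2, -163.8, 135.1]
tcp_rot: [-3.139, -0.001, 1.764]
ft_force: [-0.6, 0.6, -0.1]
opening: 1.001
grip_force: 0.0
```

>>> carry_out([
  [0, 0, 0, 0],
  [0, 0, 0, 0],
  [0, 0, 0, 0],
  [0, 0, 0, 0],
  [0, 0, 0, 0],
], fingers=1)

```text
t: 16.15
eef_pos: [668.2, -164.1, 137.1]
tcp_rot: [3.141, 0.0, 1.764]
ft_force: [0.2, -0.0, -0.0]
opening: 0.633
grip_force: 0.0
```

>>> carry_out([
  [0, 0, 0, 0],
  [0, 0, 0, 0],
  [0, 0, 0, 0],
  [0, 0, 0, 0],
  [0, 0, 0, 0],
])

```text
t: 16.65
eef_pos: [668.1, -164.1, 136.6]
tcp_rot: [3.142, -0.0, 1.764]
ft_force: [-0.1, 0.8, -0.2]
opening: 0.216
grip_force: 0.0
```

>>> carry_out([
  [0, 0, 0, 0],
  [0, 0, 0, 0],
  [0, 0, 0, 0],
  [0, 0, 0, 0],
  [0, 0, 0, 0],
])

```text
t: 17.15
eef_pos: [668.0, -164.2, 136.7]
tcp_rot: [-3.141, -0.0, 1.764]
ft_force: [-2.7, -0.8, 2.0]
opening: 0.124
grip_force: 30.0
```

>>> carry_out([
  [0, 0, 0.2, 0],
  [0, 0, 0.2, 0],
  [0, 0, 0.2, 0],
  [0, 0, 0, 0],
  [0, 0, 0, 0],
])

```text
t: 17.65
eef_pos: [668.2, -164.0, 166.9]
tcp_rot: [3.141, 0.0, 1.764]
ft_force: [-0.9, 0.1, -6.2]
opening: 0.122
grip_force: 30.0
```

```bash
python3 - <<'E'
from h import *
f=[]
for i in range(6): snap('top'); f.append(env.state()['ft_force'][2])
print(np.mean(f),np.std(f))
E
```

```text
-6.489824735387079 0.6670504516476523
```

It is full at 6.5 N. Now I carry it round to the front of the prongs.

>>> carry_out([
  [0, 0, 0.25, 0],
  [0, 0, 0.3, 0],
  [0, 0, 0.3, 0],
  [0, 0, 0.25, 0],
  [0, 0, 0, 0],
])

```text
t: 18.45
eef_pos: [668.9, -164.4, 224.7]
tcp_rot: [3.138, 0.002, 1.764]
ft_force: [0.1, 0.1, -6.5]
opening: 0.123
grip_force: 30.0
```

>>> carry_out([
  [-0.14, 0.18, 0, 0],
  [-0.27, 0.36, 0, 0],
  [-0.3, 0.4, 0, 0],
  [-0.3, 0.4, 0, 0],
  [-0.3, 0.4, 0, 0],
])

```text
t: 18.95
eef_pos: [601.0, -75.7, 220.9]
tcp_rot: [-3.14, -0.001, 1.764]
ft_force: [0.1, 0.2, -6.0]
opening: 0.123
grip_force: 30.0
```

>>> carry_out([
  [-0.3, 0.4, 0, 0.1],
  [-0.3, 0.4, 0, 0.1],
  [-0.3, 0.4, 0, 0.1],
  [-0.3, 0.4, 0, 0.1],
  [-0.25, 0.36, 0, 0.17],
])

```text
t: 19.45
eef_pos: [528.2, 22.3, 221.1]
tcp_rot: [-3.14, -0.001, 1.824]
ft_force: [-0.2, -0.3, -5.5]
opening: 0.121
grip_force: 30.0
```

>>> carry_out([
  [-0.26, 0.4, 0, 0],
  [-0.26, 0.4, 0, 0],
  [-0.26, 0.4, 0, 0],
  [-0.26, 0.4, 0, 0],
  [-0.26, 0.4, 0, 0],
])

```text
t: 19.95
eef_pos: [463.4, 121.8, 221.2]
tcp_rot: [-3.141, -0.0, 1.824]
ft_force: [0.4, -0.2, -6.5]
opening: 0.122
grip_force: 30.0
```

>>> carry_out([
  [-0.25, 0.35, 0, 0],
  [-0.1, 0.15, 0, 0],
  [0, 0, 0, 0],
  [0, 0, 0, 0],
  [0, 0, 0, 0],
])

```text
t: 20.45
eef_pos: [448.1, 145.3, 221.6]
tcp_rot: [3.141, 0.0, 1.823]
ft_force: [0.2, 0.5, -5.9]
opening: 0.122
grip_force: 30.0
```

```bash
python3 - <<'E'
from h import *
a=snap('scene');b=snap('top')
o=np.hstack([cv2.resize(a[130:330,260:460+60],(520,400),interpolation=3)[:,:400],cv2.resize(b[150:350,170:370],(400,400),interpolation=3)])
cv2.imwrite('pics/pre.png',o[:,:,::-1]);print(env.state()['eef_pos'])
E
```

```text
[447.98775462 145.31726635 221.55069559]
```

View pics/pre.png

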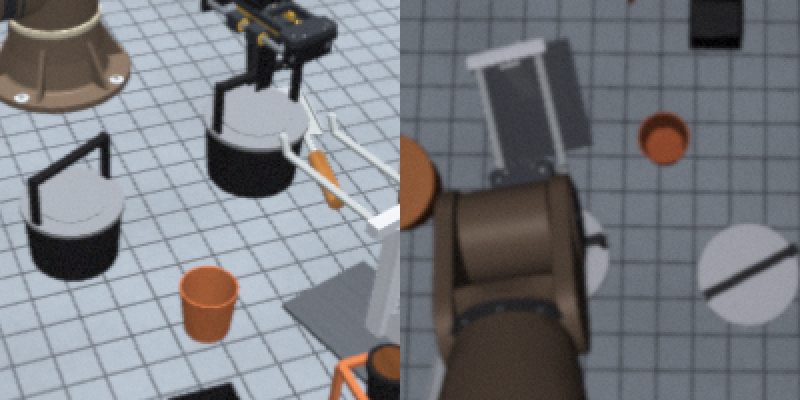

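The pail hangs upright from the gripper, in front of and aligned with the prongs (tip at left-crop pixel (285,145)). Sliding in.

>>> carry_out([
  [0.2, 0.05, 0, 0],
  [0.27, 0.07, 0, 0],
  [0.27, 0.07, 0, 0],
  [0.27, 0.07, 0, 0],
  [0.27, 0.07, 0, 0],
])

```text
t: 21.05
eef_pos: [513.1, 162.4, 221.5]
tcp_rot: [3.141, 0.0, 1.823]
ft_force: [-0.6, -0.1, -6.1]
opening: 0.122
grip_force: 30.0
```

>>> carry_out([
  [0.27, 0.07, 0, 0],
  [0.27, 0.07, 0, 0],
  [0.27, 0.07, 0, 0],
  [0.27, 0.07, 0, 0],
  [0.2, 0.05, 0, 0],
])

```text
t: 21.55
eef_pos: [577.2, 178.9, 221.2]
tcp_rot: [3.141, 0.0, 1.823]
ft_force: [-0.5, -0.5, -7.0]
opening: 0.124
grip_force: 30.0
```

>>> carry_out([
  [0.12, 0.03, 0, 0],
  [0, 0, 0, 0],
  [0, 0, 0, 0],
  [0, 0, 0, 0],
  [0, 0, 0, 0],
])

```text
t: 22.05
eef_pos: [581.3, 180.4, 221.9]
tcp_rot: [3.141, 0.0, 1.824]
ft_force: [-0.7, 0.2, -4.6]
opening: 0.121
grip_force: 30.0
```

```bash
python3 - <<'E'
from h import *
a=snap('scene')
o=cv2.resize(a[150:320,340:540],(800,600)[:2] and (700,595),interpolation=3)
cv2.imwrite('pics/in.png',o[:,:,::-1]);s=env.state();print(s['eef_pos'],s['ft_force'],s['moment'])
E
```

```text
[581.40223128 180.35492635 221.88627559] [-0.6676925   0.3728781  -6.53795207] [ 0.02160015 -0.18075715 -0.02480775]
```

View pics/in.png

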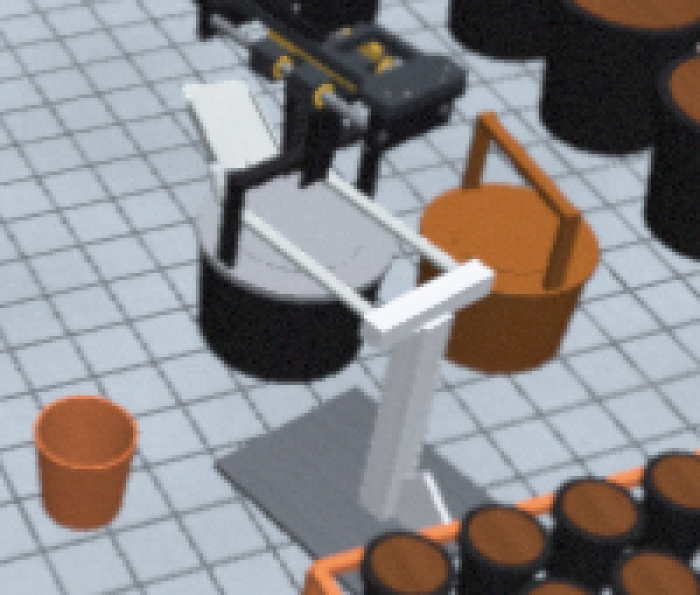

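The prongs pass between lid and bar, inside the handle legs. Lowering now.

>>> carry_out([
  [0, 0, -0.15, 0],
  [0, 0, -0.15, 0],
  [0, 0, -0.15, 0],
  [0, 0, -0.1, 0],
  [0, 0, 0, 0],
])

```text
t: 22.6
eef_pos: [581.3, 180.3, 193.1]
tcp_rot: [-3.14, -0.0, 1.824]
ft_force: [-0.0, 0.3, -6.2]
opening: 0.123
grip_force: 30.0
```

>>> carry_out([
  [0, 0, -0.04, 0],
  [0, 0, -0.04, 0],
  [0, 0, -0.04, 0],
  [0, 0, 0, 0],
  [0, 0, 0, 0],
])

```text
t: 23.1
eef_pos: [581.6, 180.4, 188.2]
tcp_rot: [3.141, 0.0, 1.824]
ft_force: [-0.2, -0.5, -6.2]
opening: 0.122
grip_force: 30.0
```

>>> carry_out([
  [0, 0, -0.02, 0],
  [0, 0, -0.02, 0],
  [0, 0, 0, 0],
  [0, 0, 0, 0],
  [0, 0, 0, 0],
])

```text
t: 23.6
eef_pos: [581.7, 180.4, 186.2]
tcp_rot: [3.141, 0.0, 1.824]
ft_force: [0.3, -0.1, -6.5]
opening: 0.125
grip_force: 30.0
```

>>> carry_out([
  [0, 0, -0.02, 0],
  [0, 0, -0.02, 0],
  [0, 0, 0, 0],
  [0, 0, 0, 0],
  [0, 0, 0, 0],
])

```text
t: 24.1
eef_pos: [581.8, 180.4, 185.6]
tcp_rot: [3.14, 0.0, 1.824]
ft_force: [-4.9, -1.4, 6.3]
opening: 0.124
grip_force: 30.0
```

The bar has landed on the prongs. Releasing.

>>> carry_out([
  [0, 0, 0.01, 0],
  [0, 0, 0, 0],
  [0, 0, 0, 0],
  [0, 0, 0, 0],
  [0, 0, 0, 0],
], fingers=-1)

```text
t: 24.6
eef_pos: [581.7, 180.4, 184.6]
tcp_rot: [3.141, 0.0, 1.824]
ft_force: [-0.5, 0.5, -0.1]
opening: 0.49
grip_force: 0.0
```

>>> carry_out([
  [0, 0, 0, 0],
  [0, 0, 0, 0],
  [0, 0, 0, 0],
  [0, 0, 0, 0],
  [0, 0, 0, 0],
])

```text
t: 25.1
eef_pos: [581.6, 180.4, 184.7]
tcp_rot: [3.142, 0.0, 1.824]
ft_force: [0.5, 0.4, -0.8]
opening: 0.906
grip_force: 0.0
```

>>> carry_out([
  [0, 0, 0.2, 0],
  [0, 0, 0.4, 0],
  [0, 0, 0.6, 0],
  [0, 0, 0.8, 0],
  [0, 0, 0.8, 0],
])

```text
t: 25.6
eef_pos: [581.3, 180.4, 326.8]
tcp_rot: [3.142, -0.0, 1.824]
ft_force: [0.4, -0.0, 0.2]
opening: 1.001
grip_force: 0.0
```

>>> carry_out([
  [-0.5, 0, 0.4, 0],
  [-0.8, 0, 0, 0],
  [-0.8, 0, 0, 0],
  [-0.5, 0, 0, 0],
  [0, 0, 0, 0],
])

```text
t: 26.1
eef_pos: [449.2, 180.4, 346.3]
tcp_rot: [3.14, -0.0, 1.825]
ft_force: [0.9, 0.2, -0.4]
opening: 1.0
grip_force: 0.0
```

>>> carry_out([
  [0, 0, 0, 0],
  [0, 0, 0, 0],
  [0, 0, 0, 0],
  [0, 0, 0, 0],
  [0, 0, 0, 0],
])

```text
t: 26.6
eef_pos: [452.0, 180.3, 344.3]
tcp_rot: [-3.141, 0.0, 1.823]
ft_force: [0.2, -0.6, -0.5]
opening: 1.0
grip_force: 0.0
```

```bash
python3 - <<'E'
from h import *
a=snap('scene')
cv2.imwrite('pics/end.png',a[:,:,::-1]);print(env.state()['eef_pos'])
import time
b=snap('scene');print(np.abs(a[150:320,340:540].astype(int)-b[150:320,340:540]).mean())
E
```

```text
[451.88601083 180.32652218 344.40658771]
2.10371568627451
```

View pics/end.png

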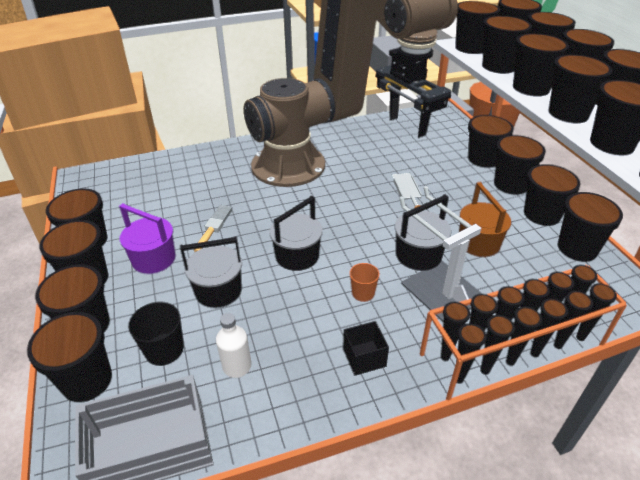

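The full pail hangs upright on both prongs at (420,235), and the two light pails stand where they were at (215,272) and (297,240). I'll let it settle and hand in.

>>> carry_out([
  [0, 0, 0, 0],
  [0, 0, 0, 0],
  [0, 0, 0, 0],
  [0, 0, 0, 0],
  [0, 0, 0, 0],
])

```text
t: 27.2
eef_pos: [451.6, 180.4, 344.7]
tcp_rot: [3.141, 0.0, 1.824]
ft_force: [0.7, 0.2, -0.4]
opening: 0.997
grip_force: 0.0
```

>>> carry_out([
  [0, 0, 0, 0],
  [0, 0, 0, 0],
  [0, 0, 0, 0],
  [0, 0, 0, 0],
  [0, 0, 0, 0],
])

```text
t: 27.7
eef_pos: [451.6, 180.4, 344.7]
tcp_rot: [3.142, -0.0, 1.824]
ft_force: [-0.7, 0.6, 0.1]
opening: 1.0
grip_force: 0.0
```

>>> carry_out([
  [0, 0, 0, 0],
  [0, 0, 0, 0],
  [0, 0, 0, 0],
  [0, 0, 0, 0],
  [0, 0, 0, 0],
])

```text
t: 28.2
eef_pos: [451.6, 180.4, 344.7]
tcp_rot: [3.141, 0.0, 1.824]
ft_force: [-0.4, -0.6, -0.7]
opening: 0.998
grip_force: 0.0
```

>>> carry_out([
  [0, 0, 0, 0],
  [0, 0, 0, 0],
  [0, 0, 0, 0],
  [0, 0, 0, 0],
  [0, 0, 0, 0],
])

```text
t: 28.7
eef_pos: [451.6, 180.4, 344.7]
tcp_rot: [3.141, -0.0, 1.824]
ft_force: [1.4, -0.0, 0.5]
opening: 1.0
grip_force: 0.0
```

```bash
python3 -c "
from cell import env
print(env.job_done())"
```

```text
the job is handed in; nothing more can be done
None
```

I handed the job in at about 29 s, with the full pail (6.5 N) hanging across both prongs and the two light pails (about 2.8 N each) upright where they stood; no verdict was returned.

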